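# Purge the perfusion line: stopcock and pump keys in sequence

## Robot

A 7-joint arm with a two-finger parallel gripper is mounted at the origin on a cart in front of the work surface, level with it; the furniture and walls round the work are solid. World frame = base frame: x ahead of the robot, y to its left, z up, the work surface at z = 0. Lengths are in mm, angles in rad, forces in N, time in s.
With the tool pointing down it reaches from about 400 to 875 mm from the base axis. Payload 4.4 kg.
Tool frame: the origin (TCP) lies at the very end of the fingers, on their centre line; the grasp point (between the pads) lies 19 mm behind it; z points along the fingers, y is the direction in which the jaws open and shut (so a half turn about z gives the same grasp; the last joint's range is limited). The gripper opens to 85 mm and grips with 20 to 120 N. Pads are 22 mm wide; open, the fingers measure 114 mm over their backs; the gripper's body (76 mm by 85 mm) begins 54 mm behind the grasp point. The pads swing forward as they close: fully open they stand 13 mm farther back than shut.
Start: joints at [-1.377, 0.628, 0.038, 1.517, -0.027, 0.996, -0.02], TCP at [166.952, 628.208, 231.313] pointing down, gripper open.
Joint ranges: [-3.06, 3.06], [-0.37, 2.12], [-1.25, 1.32], [0.18, 2.47], [-1.1, 4.24], [0.23, 1.98], [-2.94, 2.94]. Speed limits (rad/s): [2.57, 2.57, 3.14, 3.14, 3.14, 3.14, 3.14].

## Interface

Orientations are given as a unit quaternion [w, x, y, z].
In Python, from workcell import r gives the robot as it stands.
- The arm moves only by the tool arm_command, never from a script. Its argument "increments" is a list of rows, each an object with "linear": the shift along the tool's x, y, z in mm, a list of three; "rot": the turn, a rotation vector about the tool's x, y, z in rad, a list of three; "fingers": the finger opening in mm, from 0 to 85.4. A call has 1 to 10 rows; each row shifts and turns the pose as measured when the row begins, along the tool's axes as they then stand; what a row does not reach is not made up. A row lasts 1/8 s, in which the tool goes at most 62.5 mm and 10.7 degrees, less where a joint would pass 70% of its speed; a pose out of reach is approached as far as the arm can. A call is refused whole if a number of a shift passes 62.5 or a number of a turn 0.188, either way. A call with a gripper value outside its range is refused whole. The fingers move at their own pace and stop on an object; "force" is the grip in N (left out, the last holds). Time passes only in rows, so rows that do not move let the fingers close. It gives the time, the measured TCP pose, the force and the opening at its end, in the units of the state.
- r.state(): the state, without advancing time (a new reading comes with each control period).
- r.get_image(name): name is "scene" or "top" or "wrist"; returns a dict with "pixels" (384x512x3 uint8, red, green, blue), "z_map" (384x512 float32, mm along the optical axis (not along the pixel's ray), 0 where there is no reading), "fx", "fy", "cx", "cy" (pixels), "T" (4x4, takes a point from camera to world coordinates). Camera axes: x right, y down, z forward; pixel columns grow to the right and rows downward; lengths in mm; the calibration is good to about 2 mm. A picture is of the moment at which its call begins.
- r.finish_job(): hands the job in, once; it reports no verdict.
The state is a dict: "t": time; "q": joint angles; "qvel": joint speeds; "joint_torque": joint torques, N m; "eef_pos": TCP position; "tcp_rot": TCP orientation; "contact_force": force on the tool from outside, world axes, zero at the start; "ft_torque": the same for the moment, N m; "opening": finger opening in mm.
Only numpy, scipy, OpenCV 4.12 (cv2) and the standard library are available. Lean on these libraries where they do the work, as an engineer would, in place of code of your own. Each camera call takes 0.05 s, during which the arm holds its last target.

## Task

Purge the perfusion line: swing the stopcock's lever fully open (along its pipe), then press the pump console's round key and after it the square key, each right down and let up again. Then swing the lever fully back to shut (square across the pipe) and last press the long bar key to start the pump, one key at a time in just this order. Do not press the triangular key, and leave the bottles and the pot standing where they are.

Things in the scene. Friction and masses are not known exactly. Their poses are not given: they have to be found in the camera images.
- console: Pump console: a fixed low grey case 140 x 124 mm (its x by its y; reaches 60 mm to -x and 80 mm to +x of its origin), top 38 mm above the bench, black display strip along its +x edge. Origin: on the bench under the centre of its key field: four black tiles (45 x 45 x 6 mm) in 2 x 2, 48 mm between centres, each with one white spring key, told apart by shape only; which sits where varies.
- round_top (a point): Centre of the top face of the key that is round, 28 mm across; z up, x and y as the console's. Up, this face stands 8 mm above its tile (52 mm above the bench).
- round_key (a joint): Travel of the round key in m: 0 up, 0.006 fully down. A spring pushes it back up; it begins to yield at 2 N and is fully down at about 5 N; counts as pressed from 4 mm on.
- round_pin (a joint): Tell-tale of the round key in m: a 4 mm steel pin in the tile's corner (19 mm to the console's +x and +y of the key's centre). 0 = standing 1.5 mm proud, key not pressed yet; about 0.0045 = dropped out of sight after the key has been pressed home. It never comes back up.
- square_top (a point): Centre of the top face of the key that is square, 25 x 25 mm; z up, x and y as the console's. Up, this face stands 8 mm above its tile (52 mm above the bench).
- square_key (a joint): Travel of the square key in m: 0 up, 0.006 fully down. A spring pushes it back up; it begins to yield at 2 N and is fully down at about 5 N; counts as pressed from 4 mm on.
- square_pin (a joint): Tell-tale of the square key in m: a 4 mm steel pin in the tile's corner (19 mm to the console's +x and +y of the key's centre). 0 = standing 1.5 mm proud, key not pressed yet; about 0.0045 = dropped out of sight after the key has been pressed home. It never comes back up.
- bar_top (a point): Centre of the top face of the key that is a long narrow bar, 13 x 36 mm (long along the console's y); z up, x and y as the console's. Up, this face stands 8 mm above its tile (52 mm above the bench).
- bar_key (a joint): Travel of the bar key in m: 0 up, 0.006 fully down. A spring pushes it back up; it begins to yield at 2 N and is fully down at about 5 N; counts as pressed from 4 mm on.
- bar_pin (a joint): Tell-tale of the bar key in m: a 4 mm steel pin in the tile's corner (19 mm to the console's +x and +y of the key's centre). 0 = standing 1.5 mm proud, key not pressed yet; about 0.0045 = dropped out of sight after the key has been pressed home. It never comes back up.
- triangle_top (a point): Centre of the top face of the key that is triangular, 27 mm deep and 31 mm wide, its corner pointing to the console's -x; z up, x and y as the console's. Up, this face stands 8 mm above its tile (52 mm above the bench).
- triangle_key (a joint): Travel of the triangle key in m: 0 up, 0.006 fully down. A spring pushes it back up; it begins to yield at 2 N and is fully down at about 5 N; counts as pressed from 4 mm on.
- triangle_pin (a joint): Tell-tale of the triangle key in m: a 4 mm steel pin in the tile's corner (19 mm to the console's +x and +y of the key's centre). 0 = standing 1.5 mm proud, key not pressed yet; about 0.0045 = dropped out of sight after the key has been pressed home. It never comes back up.
- stopcock: Fixed stopcock on a stand: 80 x 60 x 10 mm aluminium foot, a steel pipe of 14 mm diameter along the body's x axis (148 mm long over its brass ends, centre line 43 mm above the bench, ends' top at 53 mm), a brass valve body and on top a steel lever. Origin: on the bench, under the lever's vertical hinge axis.
- lever_axis (a point): Point on the lever's vertical hinge axis, level with the lever's top face, 78 mm above the bench. Axes as the stopcock's. The lever's hub here is 22 mm across; a 10 mm screw head on it rises to 82 mm.
- lever_tip (a point): On the lever's top face near its free end, 63 mm from the hinge axis, 78 mm above the bench. The lever is a flat steel bar 10 mm wide, 12 mm thick (66 to 78 mm above the bench) with a 15 mm round end whose outer edge is 70 mm from the axis. The point's +y points from the axis along the lever.
- lever (a joint): Angle of the lever in rad, between two stops: 0 = shut, lever square across the pipe (along the stopcock's +y); 1.57 = open, lever along the pipe (over the stopcock's -x side). It opens counter-clockwise seen from above and stays where it is left (friction 0.06 N m, about 1.3 N at 45 mm). It starts shut or up to 0.3 rad ajar.
- bottle_ethanol: Bystander: white bottle with a blue cap, 60 mm across, 150 mm tall, origin at the centre of its base; stands loose behind the console (+x side).
- sample_pot: Bystander: clear lidded pot, 67 mm across, 68 mm tall, origin at the centre of its base; stands loose before the console (-x side).
- bottle_oil: Bystander: brown bottle with a white cap, 52 mm across, 115 mm tall, origin at the centre of its base; stands loose just outside the lever's swing.
- bottle_media: Bystander: white bottle with an orange cap, 46 mm across, 105 mm tall, origin at the centre of its base; stands loose on the lever's clockwise side.
Not all that is in view belongs to the job. What is shaped like the stopcock but blue is not meant.

How it is judged:
By the outcome, as a careful person would: the job done as asked, in the order asked, and still so for the second after the job is handed in, with the robot touching nothing.
It also fails if it takes over 64 s, if anything falls off the work surface, if the arm or the gripper's body presses on something with over 40 N, if the wrist force passes 120 N, or if a joint passes its speed limit or range.

## Working session

There is one attempt and no reset: what is moved stays moved. The work goes in short steps, Python scripts to look and compute and a tool call to move; the robot and the scene stay as the last step left them, time stands still between calls to the robot, and variables do not carry over. Pictures are saved under pics/ and viewed, and the job is handed in when it is done.

Besides the shell and the picture viewer there is one more tool, called after "Call:" in YAML: its name, and indented under it one key for each argument. arm_command: Moves the arm, as the interface text tells. Its arguments: {"type":"object","properties":{"increments":{"type":"array","items":{"type":"object","properties":{"linear":{"type":"array","items":{"type":"number"}},"rot":{"type":"array","items":{"type":"number"}},"fingers":{"type":"number"}}}},"force":{"type":"number"}},"required":["increments"]}

```bash
mkdir -p pics; ls; python3 - <<'E'
from workcell import r
import cv2,numpy as np,pickle
s=r.state();print({k:np.round(v,3).tolist() for k,v in s.items()})
for n in("scene","top","wrist"):
    d=r.get_image(n);pickle.dump(d,open(f"pics/{n}0.pkl","wb"))
    cv2.imwrite(f"pics/{n}0.png",d["pixels"][:,:,::-1]);print(n,d["fx"],d["cx"],d["cy"],np.round(d["T"],3).tolist())
E
```

```text
pics
{'t': 0.0, 'q': [-1.377, 0.629, 0.038, 1.518, -0.027, 0.996, -0.02], 'qvel': [-0.001, -0.001, 0.002, 0.001, 0.0, 0.0, -0.0], 'joint_torque': [0.001, -56.339, 1.226, -19.345, 0.011, 0.01, -0.0], 'eef_pos': [166.761, 627.612, 230.405], 'tcp_rot': [-0.0, 0.13, 0.992, -0.001], 'contact_force': [-0.109, 0.379, 0.398], 'ft_torque': [0.002, -0.054, -0.002], 'opening': 85.295}
scene 351.50809763101915 254.2185738354422 189.00407378721232 [[0.71, -0.378, 0.594, -16.795], [-0.704, -0.4, 0.587, -633.875], [0.016, -0.835, -0.55, 617.863], [0.0, 0.0, 0.0, 1.0]]
top 439.7398683408937 260.70066701342375 189.79423786698862 [[0.007, -0.992, 0.127, 449.917], [-1.0, -0.006, 0.003, -38.308], [-0.003, -0.127, -0.992, 1134.824], [0.0, 0.0, 0.0, 1.0]]
wrist 336.61271440266864 254.3477832799934 189.1468916844145 [[0.257, 0.932, 0.255, 102.923], [0.966, -0.248, -0.07, 645.263], [-0.002, 0.264, -0.965, 373.271], [0.0, 0.0, 0.0, 1.0]]
```

View pics/scene0.png

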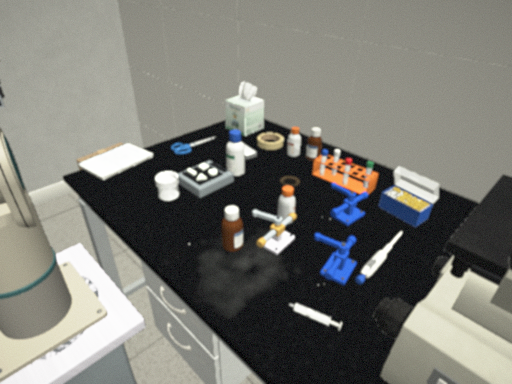

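View pics/top0.png

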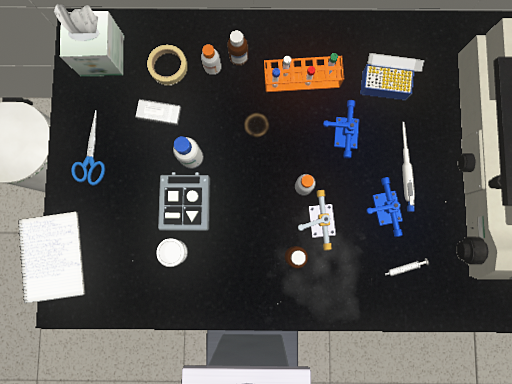

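View pics/wrist0.png

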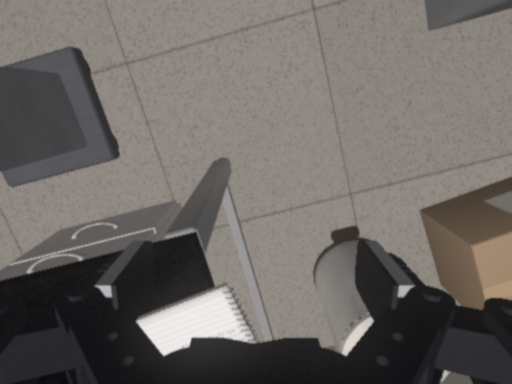

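```bash
cat > h.py <<'E'
import cv2,numpy as np,pickle
def ray(d,u,v):
    c=np.array([(u-d["cx"])/d["fx"],(v-d["cy"])/d["fy"],1.0]);T=np.array(d["T"]);return T[:3,3],T[:3,:3]@c
def onz(d,u,v,z):
    o,k=ray(d,u,v);return o+k*(z-o[2])/k[2]
def depthpt(d,u,v):
    z=d["z_map"][int(round(v)),int(round(u))];o,k=ray(d,u,v);return o+k*z
def two(d1,p1,d2,p2):
    o1,k1=ray(d1,*p1);o2,k2=ray(d2,*p2)
    s=np.linalg.lstsq(np.c_[k1,-k2],o2-o1,rcond=None)[0];a=o1+k1*s[0];b=o2+k2*s[1];return (a+b)/2,np.linalg.norm(a-b)
def proj(d,p):
    T=np.array(d["T"]);c=T[:3,:3].T@(np.array(p)-T[:3,3]);return c[0]/c[2]*d["fx"]+d["cx"],c[1]/c[2]*d["fy"]+d["cy"]
def crop(d,u0,u1,v0,v1,s,name):
    cv2.imwrite(name,cv2.resize(d["pixels"][v0:v1,u0:u1,::-1],None,fx=s,fy=s,interpolation=cv2.INTER_CUBIC))
E
python3 - <<'E'
from h import *
d=pickle.load(open("pics/top0.pkl","rb"));e=pickle.load(open("pics/scene0.pkl","rb"))
crop(d,145,225,165,240,8,"pics/c1.png");crop(d,275,425,90,275,3,"pics/c2.png");crop(e,140,390,120,300,3,"pics/c3.png")
E
```

```text
(no output)
```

View pics/c1.png

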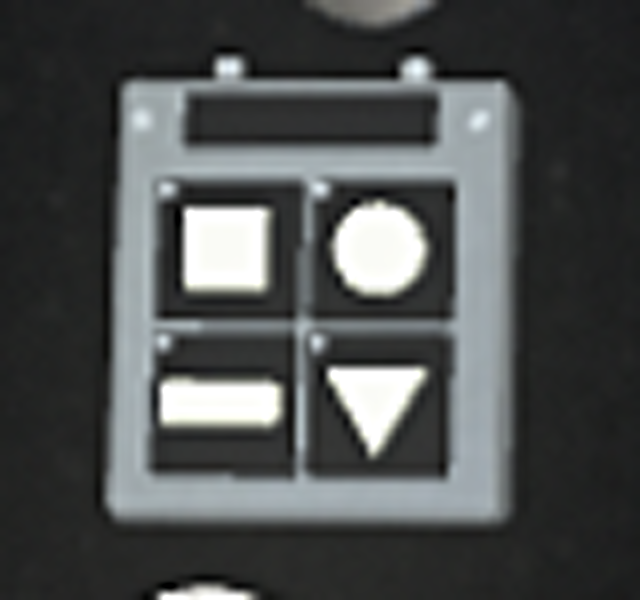

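View pics/c2.png

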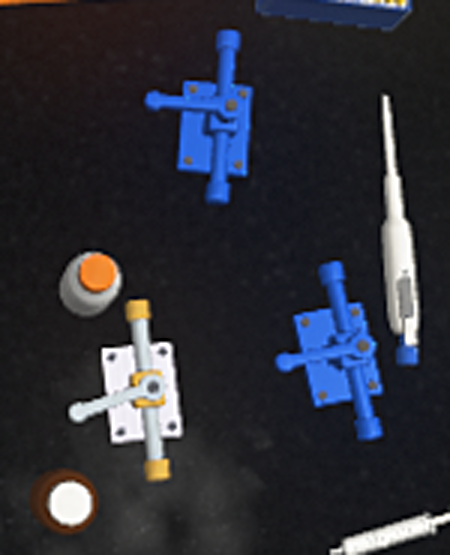

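View pics/c3.png

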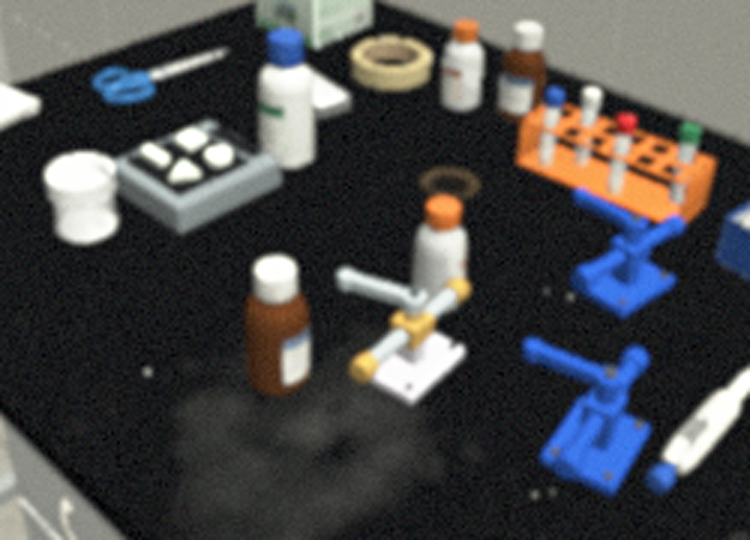

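```bash
python3 - <<'E'
from h import *
d=pickle.load(open("pics/top0.pkl","rb"));e=pickle.load(open("pics/scene0.pkl","rb"))
def blobs(im,box,lo,amin):
    u0,u1,v0,v1=box;s=im["pixels"][v0:v1,u0:u1]
    s=cv2.resize(s,None,fx=8,fy=8,interpolation=cv2.INTER_CUBIC)
    m=(s.min(2)>lo).astype(np.uint8)
    for c in cv2.findContours(m,cv2.RETR_EXTERNAL,cv2.CHAIN_APPROX_NONE)[0]:
        M=cv2.moments(c)
        if M["m00"]>amin*64:
            yield u0+(M["m10"]/M["m00"]-3.5)/8,v0+(M["m01"]/M["m00"]-3.5)/8,M["m00"]/64,cv2.minAreaRect(c)[1:]
for b in blobs(d,(160,205,183,228),215,8): print("top",np.round(b[:3],2),b[3],np.round(onz(d,b[0],b[1],52),1),np.round(depthpt(d,b[0],b[1]),1))
for b in blobs(e,(183,225,155,185),195,8): print("scene",np.round(b[:3],2),b[3],np.round(onz(e,b[0],b[1],52),1),np.round(depthpt(e,b[0],b[1]),1))
# lever
for n,p,z in(("hub",(326,218.7),82),("tip",(301.7,227),78),("brassfar",(275+137/3,90+308/3),53),("brassnear",(275+157/3,90+470/3),53),("media",(307.3,180.7),105),("oil",(298.4,257.5),115)):
    print(n,np.round(onz(d,*p,z),1),np.round(depthpt(d,*p),1))
for n,p,z in(("hub",(140+417/3,120+293/3),82),("tip",(140+346/3,120+279/3),78),("brassfar",(140+458/3,120+292/3),53),("brassnear",(140+366/3,120+364/3),53)):
    print("sc",n,np.round(onz(e,*p,z),1),np.round(depthpt(e,*p),1))
for n,p,q in (("hub",(326,218.7),(140+417/3,120+293/3)),("tip",(301.7,227),(140+346/3,120+279/3))): print(n,two(d,p,e,q))
E
```

```text
top [171.86 214.84  59.54] ((114.23895263671875, 37.2021484375), 0.58463054895401) [525.4 184.1  52. ] [525.1 183.3  55.8]
top [191.4  214.14  58.02] ((90.0412368774414, 79.54197692871094), 0.6820603609085083) [527.4 135.9  52. ] [527.2 135.6  54.4]
top [172.58 195.45  88.26] ((78.0, 76.0), 0.0) [573.5 183.9  52. ] [573.9 184.6  48.3]
top [191.83 195.59  85.05] ((84.21461486816406, 84.63750457763672), 25.01689338684082) [573.5 136.1  52. ] [573.4 136.   52.6]
scene [201.07 176.54  39.35] ((48.20870590209961, 73.66985321044922), 85.13549041748047) [524.5 132.3  52. ] [525.3 133.4  51.2]
scene [212.65 171.02  46.08] ((53.57373809814453, 70.66908264160156), 73.0724868774414) [571.5 134.   52. ] [573.6 136.6  50. ]
scene [191.46 170.88  35.09] ((77.48583221435547, 33.70792770385742), 32.0053825378418) [523.5 180.3  52. ] [526.7 185.2  48.6]
scene [203.51 165.54  48.41] ((53.665626525878906, 75.57909393310547), 63.43495178222656) [572.1 181.4  52. ] [571.7 180.8  52.4]
hub [ 516.5 -191.4   82. ] [ 516.4 -191.2   83.3]
tip [ 496.4 -133.5   78. ] [ 496.5 -133.6   76.8]
brassfar [ 582.7 -183.2   53. ] [ 582.6 -183.    54.2]
brassnear [ 450.1 -198.    53. ] [ 450.1 -198.6   48.8]
media [ 604.6 -144.9  105. ] [ 604.4 -144.7  106.5]
oil [ 425.  -122.3  115. ] [ 425.  -122.3  114.8]
sc hub [ 515.8 -195.4   82. ] [ 515.9 -195.3   81.9]
sc tip [ 490.6 -137.9   78. ] [ 492.9 -135.6   75.5]
sc brassfar [ 571.5 -195.3   53. ] [ 578.7 -190.    46.2]
sc brassnear [ 447.  -204.7   53. ] [ 450.4 -201.6   48.9]
hub (array([ 517.44695691, -192.55221082,   79.3478271 ]), np.float64(2.250874922098129))
tip (array([ 496.1288475 , -133.48380881,   72.72399585]), np.float64(1.4691456499271354))
```

The brass and steel stopcock at top (320,220) is the one meant. The look-alikes at (346,130) and (388,207) are blue, so they are excluded. In the enlarged top crop the round key is at (192,196), square at (173,195), bar at (172,215) and triangle at (191,214). The lever is about 0.2 rad ajar.

```bash
cat >> h.py <<'E'
from scipy.spatial.transform import Rotation as R, Slerp
def plan(target,ang=None,n=None):
    """target TCP pos; ang = world heading of tool x (deg), tool kept down. prints rows"""
    from workcell import r
    s=r.state();p=np.array(s["eef_pos"]);q=np.array(s["tcp_rot"]);R0=R.from_quat(q[[1,2,3,0]])
    if ang is None: R1=R0
    else:
        a=np.deg2rad(ang);x=np.array([np.cos(a),np.sin(a),0]);z=np.array([0,0,-1.]);R1=R.from_matrix(np.c_[x,np.cross(z,x),z])
    t=np.array(target,float);rv=(R0.inv()*R1).as_rotvec();D=t-p
    n=n or int(max(np.ceil(np.linalg.norm(D)/58),np.ceil(np.linalg.norm(rv)/.17),1))
    print("at",np.round(p,1),"t",round(s["t"],2),"F",np.round(s["contact_force"],1),"open",round(s["opening"],1),"n",n)
    for i in range(n):
        Ri=R0*R.from_rotvec(rv*i/n);print(np.round(Ri.inv().apply(D/n),1).tolist(),np.round(rv/n,3).tolist())
E
python3 -c "
from h import *
plan((480,300,230))"
```

```text
at [166.8 627.8 230.6] t 0.15 F [-0.5  0.5  0.2] open 85.3 n 8
[-48.4, -29.5, 0.1] [0.0, 0.0, 0.0]
[-48.4, -29.5, 0.1] [0.0, 0.0, 0.0]
[-48.4, -29.5, 0.1] [0.0, 0.0, 0.0]
[-48.4, -29.5, 0.1] [0.0, 0.0, 0.0]
[-48.4, -29.5, 0.1] [0.0, 0.0, 0.0]
[-48.4, -29.5, 0.1] [0.0, 0.0, 0.0]
[-48.4, -29.5, 0.1] [0.0, 0.0, 0.0]
[-48.4, -29.5, 0.1] [0.0, 0.0, 0.0]
```

Call:
arm_command:
  increments:
    - {"linear": [-48, -29.5, 0], "fingers": 30}
    - {"linear": [-48, -29.5, 0], "fingers": 30}
    - {"linear": [-48, -29.5, 0], "fingers": 30}
    - {"linear": [-48, -29.5, 0], "fingers": 30}
    - {"linear": [-48, -29.5, 0], "fingers": 30}
    - {"linear": [-48, -29.5, 0], "fingers": 30}
    - {"linear": [-48, -29.5, 0], "fingers": 30}
    - {"linear": [-48, -29.5, 0], "fingers": 30}

```text
invalid input
```

```bash
python3 -c "
from h import *
from workcell import r
print(r.state()['tcp_rot'])
plan((490,-90,200),109)"
```

```text
[-1.01650734e-04  1.29528760e-01  9.91575408e-01 -7.06934875e-04]
at [166.8 627.8 230.6] t 0.15 F [-0.5  0.5  0.2] open 85.3 n 14
[-35.5, -43.6, 2.2] [-0.0, 0.0, 0.07]
[-38.4, -41.0, 2.2] [-0.0, 0.0, 0.07]
[-41.2, -38.2, 2.2] [-0.0, 0.0, 0.07]
[-43.8, -35.3, 2.2] [-0.0, 0.0, 0.07]
[-46.1, -32.1, 2.2] [-0.0, 0.0, 0.07]
[-48.3, -28.8, 2.2] [-0.0, 0.0, 0.07]
[-50.2, -25.4, 2.2] [-0.0, 0.0, 0.07]
[-51.8, -21.8, 2.2] [-0.0, 0.0, 0.07]
[-53.2, -18.1, 2.2] [-0.0, 0.0, 0.07]
[-54.4, -14.4, 2.2] [-0.0, 0.0, 0.07]
[-55.2, -10.5, 2.2] [-0.0, 0.0, 0.07]
[-55.8, -6.6, 2.2] [-0.0, 0.0, 0.07]
[-56.2, -2.7, 2.2] [-0.0, 0.0, 0.07]
[-56.2, 1.2, 2.2] [-0.0, 0.0, 0.07]
```

Call:
arm_command:
  increments:
    - {"linear": [-48, -29.5, 0], "rot": [0, 0, 0], "fingers": 30}
    - {"linear": [-48, -29.5, 0], "rot": [0, 0, 0], "fingers": 30}
    - {"linear": [-48, -29.5, 0], "rot": [0, 0, 0], "fingers": 30}
    - {"linear": [-48, -29.5, 0], "rot": [0, 0, 0], "fingers": 30}
    - {"linear": [-48, -29.5, 0], "rot": [0, 0, 0], "fingers": 30}
    - {"linear": [-48, -29.5, 0], "rot": [0, 0, 0], "fingers": 30}
    - {"linear": [-48, -29.5, 0], "rot": [0, 0, 0], "fingers": 30}
    - {"linear": [-48, -29.5, 0], "rot": [0, 0, 0], "fingers": 30}

```text
t: 1.15
eef_pos: [482.4, 297.0, 227.6]
tcp_rot: [-0.002, 0.123, 0.992, -0.0]
contact_force: [1.2, 0.5, 0.6]
opening: 30.1
```

```bash
python3 -c "
from h import *
from workcell import r
print(r.state()['tcp_rot'])
plan((490,-90,200),109)"
```

```text
[-1.69009426e-03  1.23498533e-01  9.92343218e-01 -4.40810078e-04]
at [482.4 297.  227.6] t 1.15 F [1.2 0.5 0.6] open 30.1 n 7
[-14.6, -53.3, 4.0] [-0.0, -0.0, 0.142]
[-22.0, -50.7, 3.9] [-0.0, -0.0, 0.142]
[-28.9, -47.1, 3.9] [-0.0, -0.0, 0.142]
[-35.3, -42.6, 3.9] [-0.0, -0.0, 0.142]
[-41.0, -37.2, 3.9] [-0.0, -0.0, 0.142]
[-45.8, -31.0, 3.9] [-0.0, -0.0, 0.142]
[-49.7, -24.2, 3.9] [-0.0, -0.0, 0.142]
```

Call:
arm_command:
  increments:
    - {"linear": [-14.6, -53.3, 3.5], "rot": [0, 0, 0.142], "fingers": 30}
    - {"linear": [-22, -50.7, 3.5], "rot": [0, 0, 0.142], "fingers": 30}
    - {"linear": [-29, -47, 3.5], "rot": [0, 0, 0.142], "fingers": 30}
    - {"linear": [-35.3, -42.6, 3.5], "rot": [0, 0, 0.142], "fingers": 30}
    - {"linear": [-41, -37, 3.5], "rot": [0, 0, 0.142], "fingers": 30}
    - {"linear": [-45.8, -31, 3.5], "rot": [0, 0, 0.142], "fingers": 30}
    - {"linear": [-49.7, -24.2, 3.5], "rot": [0, 0, 0.142], "fingers": 30}
    - {"linear": [0, 0, 0], "rot": [0, 0, 0], "fingers": 30}

```text
t: 2.15
eef_pos: [486.3, -107.6, 202.0]
tcp_rot: [0.001, 0.599, 0.801, -0.001]
contact_force: [0.4, 1.2, -0.2]
opening: 29.8
```

```bash
python3 -c "
from h import *
from workcell import r
s=r.state();print(s['tcp_rot'],s['eef_pos'])
d=r.get_image('wrist');pickle.dump(d,open('pics/w1.pkl','wb'));cv2.imwrite('pics/w1.png',d['pixels'][:,:,::-1])
print(np.round(d['T'],2).tolist())"
```

```text
[ 1.20524299e-03  5.99082844e-01  8.00685822e-01 -7.12600473e-04] [ 486.27093957 -107.56576796  202.03233452]
[[0.96, 0.27, 0.08, 467.76], [0.28, -0.92, -0.26, -43.03], [0.0, 0.27, -0.96, 344.62], [0.0, 0.0, 0.0, 1.0]]
```

View pics/w1.png

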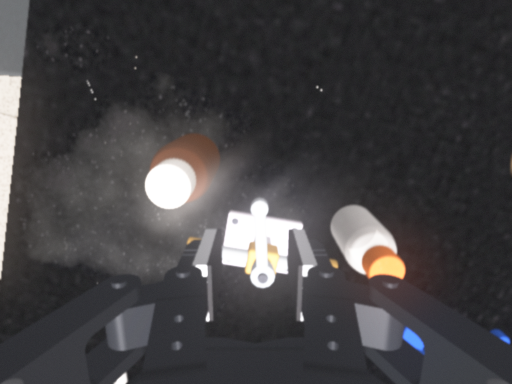

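```bash
python3 -c "
from h import *
d=pickle.load(open('pics/w1.pkl','rb'))
crop(d,215,310,190,300,6,'pics/w1c.png')
for n,p,z in(('tip',(260,208),78),('hub',(263,277),82),('oil',(171,184),115),('media',(384,265),105)): print(n,onz(d,*p,z),depthpt(d,*p))
plan((496,-135,120),109.5)"
```

```text
tip [ 497.81753085 -128.14168756   78.        ] [ 497.80098165 -128.09482378   78.14679841]
hub [ 518.02454437 -186.93453605   82.        ] [ 517.89149854 -186.55362063   82.6951368 ]
oil [ 428.36435732 -116.90328325  115.        ] [ 428.29470004 -117.03390769  114.59400168]
media [ 602.06642376 -137.3791383   105.        ] [ 601.76876463 -137.17002624  105.53106363]
at [ 486.5 -104.7  201.9] t 2.2 F [-0.3 -0.3 -0.8] open 30.1 n 2
[-15.9, 0.2, 41.0] [0.0, 0.0, -0.025]
[-15.9, -0.2, 41.0] [0.0, 0.0, -0.025]
```

View pics/w1c.png

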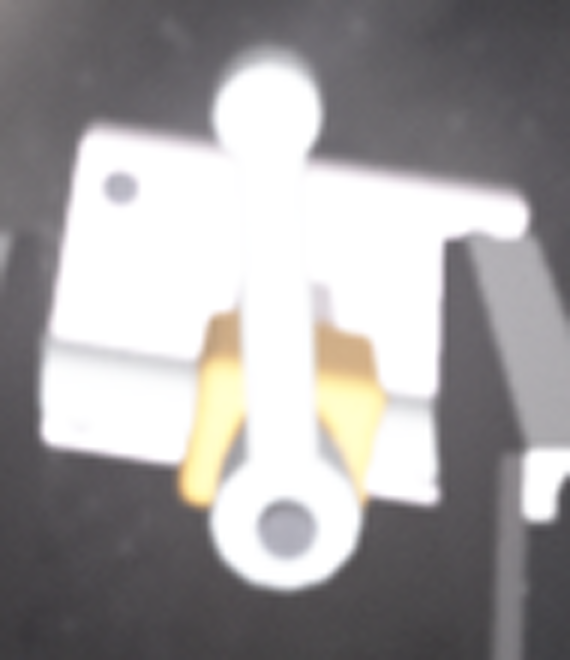

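```bash
python3 -c "
from h import *
from workcell import r
s=r.state();print(np.array(s['qvel']).round(3),s['eef_pos'])
d=r.get_image('wrist');pickle.dump(d,open('pics/w2.pkl','wb'));cv2.imwrite('pics/w2.png',d['pixels'][:,:,::-1])
crop(d,165,405,160,300,3,'pics/w2c.png')
print(np.array(d['T'])[:3,3])"
```

```text
[-0.047 -0.006 -0.052  0.006 -0.008  0.003 -0.   ] [ 486.54094571 -104.66554959  201.89586779]
[467.78226111 -40.50213087 344.62856057]
```

View pics/w2c.png

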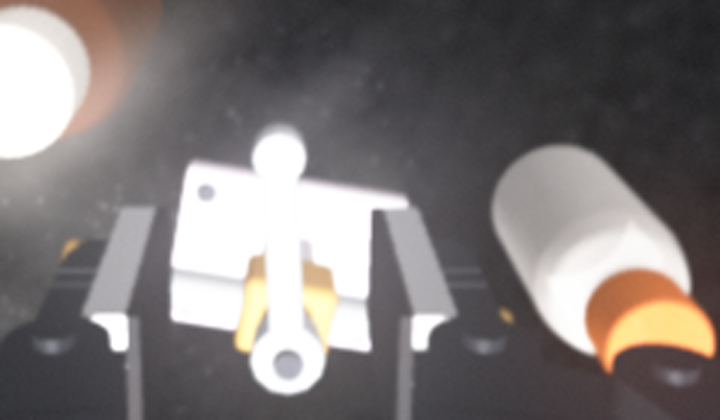

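```bash
python3 -c "
from h import *
d=pickle.load(open('pics/w2.pkl','rb'));t=pickle.load(open('pics/top0.pkl','rb'))
for n,p,z in(('tip',(258,212.3),78),('hub',(261,281),82),('media',(378.5,265),105)): print(n,onz(d,*p,z),depthpt(d,*p))
print(two(d,(258,212.3),t,(301.7,227)),two(d,(261,281),t,(326,218.7)))
s=plan((496,-146,120),109.5)"
```

```text
tip [ 497.61311143 -128.98568913   78.        ] [ 497.65284579 -129.10354825   77.64485371]
hub [ 518.02378209 -187.71396645   82.        ] [ 517.75929082 -186.93898503   83.38258079]
media [ 598.15714375 -134.89550326  105.        ] [ 597.91646565 -134.7212487   105.44236549]
(array([ 498.28347762, -134.63522625,   61.90858618]), np.float64(2.3427095697309457)) (array([ 518.13812658, -192.01572034,   74.97729877]), np.float64(2.5639732372573967))
at [ 486.8 -102.6  201.8] t 2.25 F [-0.8  0.7 -0.4] open 30.3 n 2
[-22.1, -1.9, 40.9] [0.0, -0.0, -0.023]
[-22.1, -2.4, 40.9] [0.0, -0.0, -0.023]
```

```bash
python3 -c "
from h import *
s=plan((502,-149,110),109.2)"
```

```text
at [ 486.8 -102.6  201.8] t 2.25 F [-0.8  0.7 -0.4] open 30.3 n 2
[-24.5, 0.5, 45.9] [0.0, -0.0, -0.02]
[-24.4, 0.0, 45.9] [0.0, -0.0, -0.02]
```

Call:
arm_command:
  increments:
    - {"linear": [-17, 0.2, 31], "rot": [0, 0, -0.02], "fingers": 30}
    - {"linear": [-17, 0.2, 31], "rot": [0, 0, -0.02], "fingers": 30}
    - {"linear": [-15, 0, 30], "rot": [0, 0, 0], "fingers": 30}
    - {"linear": [0, 0, 0], "rot": [0, 0, 0], "fingers": 30}
    - {"linear": [0, 0, 0], "rot": [0, 0, 0], "fingers": 30}

```text
t: 2.88
eef_pos: [506.3, -139.0, 108.5]
tcp_rot: [-0.001, 0.572, 0.821, 0.004]
contact_force: [1.0, 0.3, 0.6]
opening: 30.0
```

```bash
python3 -c "
from h import *
from workcell import r
d=r.get_image('wrist');cv2.imwrite('pics/w3.png',d['pixels'][:,:,::-1]);pickle.dump(d,open('pics/w3.pkl','wb'))
plan((502,-149,60),109.2)"
```

```text
at [ 506.2 -139.   108.6] t 2.92 F [ 0.7  0.8 -0.4] open 30.0 n 1
[-8.2, -7.7, 48.5] [0.006, -0.006, 0.019]
```

View pics/w3.png

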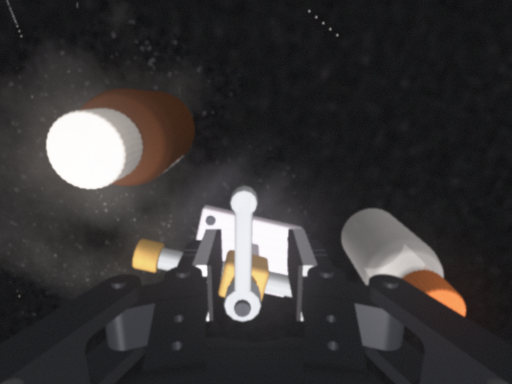

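Call:
arm_command:
  increments:
    - {"linear": [-8, -7.7, 0], "rot": [0, -0.006, 0.02], "fingers": 30}
    - {"linear": [0, 0, 16], "rot": [0, 0, 0], "fingers": 30}
    - {"linear": [0, 0, 16], "rot": [0, 0, 0], "fingers": 30}
    - {"linear": [0, 0, 14], "rot": [0, 0, 0], "fingers": 30}
    - {"linear": [0, 0, 0], "rot": [0, 0, 0], "fingers": 30}
    - {"linear": [0, 0, 0], "rot": [0, 0, 0], "fingers": 22}

```text
t: 3.68
eef_pos: [502.9, -148.4, 62.0]
tcp_rot: [0.004, 0.579, 0.815, 0.003]
contact_force: [0.2, 0.2, 0.7]
opening: 22.1
```

```bash
python3 -c "
from h import *
from workcell import r
d=r.get_image('wrist');cv2.imwrite('pics/w4.png',d['pixels'][:,:,::-1]);pickle.dump(d,open('pics/w4.pkl','wb'))
plan((502,-149,62),109.2)"
```

```text
at [ 502.9 -148.4   62.1] t 3.73 F [-0.3 -0.2 -0.1] open 22.1 n 1
[-0.3, -1.0, 0.1] [0.009, 0.002, -0.001]
```

View pics/w4.png

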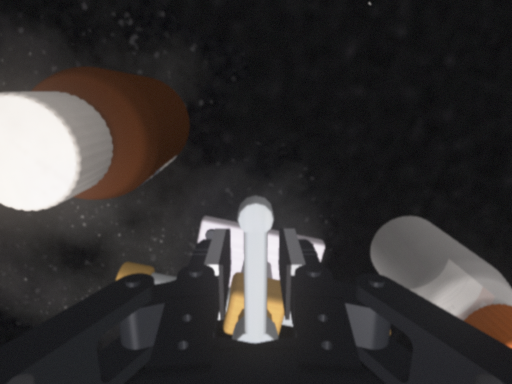

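Call:
arm_command:
  increments:
    - {"linear": [-0.4, -6.3, 0], "rot": [0, 0, -0.14], "fingers": 16}
    - {"linear": [-0.4, -6.3, 0], "rot": [0, 0, -0.14], "fingers": 16}
    - {"linear": [-0.4, -6.3, 0], "rot": [0, 0, -0.14], "fingers": 16}
    - {"linear": [-0.4, -6.3, 0], "rot": [0, 0, -0.14], "fingers": 16}
    - {"linear": [-0.4, -6.3, 0], "rot": [0, 0, -0.14], "fingers": 16}

```text
t: 4.35
eef_pos: [482.4, -166.0, 64.1]
tcp_rot: [0.008, 0.252, 0.968, 0.003]
contact_force: [0.1, 1.0, -1.2]
opening: 15.9
```

```bash
cat >> h.py <<'E'
def polar(c=(517,-191.5)):
    from workcell import r
    s=r.state();p=np.array(s["eef_pos"]);v=p[:2]-c;q=np.array(s["tcp_rot"]);x=R.from_quat(q[[1,2,3,0]]).as_matrix()
    print("r",np.hypot(*v).round(1),"ang",np.degrees(np.arctan2(v[1],v[0]))%360,"head",np.degrees(np.arctan2(x[1,0],x[0,0]))%360,"tilt z",x[:2,2].round(3),"z",p[2].round(1),"F",np.round(s["contact_force"],1),"open",s["opening"].__round__(1),"t",s["t"])
E
python3 -c "
from h import *
polar()"
```

```text
r 42.9 ang 143.58536979676492 head 150.77748407250135 tilt z [0.017 0.001] z 64.1 F [ 0.1  1.  -1.2] open 15.9 t 4.35
```

Call:
arm_command:
  increments:
    - {"linear": [0.3, -6.8, 0.5], "rot": [0, 0, -0.115], "fingers": 16}
    - {"linear": [0.3, -6.8, 0.5], "rot": [0, 0, -0.115], "fingers": 16}
    - {"linear": [0.2, -6.8, 0.5], "rot": [0, 0, -0.115], "fingers": 16}
    - {"linear": [0.2, -6.8, 0.5], "rot": [0, 0, -0.115], "fingers": 16}
    - {"linear": [0, -6.5, 0.3], "rot": [0, 0, -0.115], "fingers": 16}

```text
t: 4.97
eef_pos: [474.7, -196.4, 64.3]
tcp_rot: [0.011, -0.044, 0.999, 0.0]
contact_force: [1.2, 1.8, -0.1]
opening: 15.9
```

```bash

python3 -c "
from h import *
polar()"
```

```text
r 42.6 ang 186.54871376802242 head 184.9973859416776 tilt z [0.022 0.002] z 64.3 F [ 1.2  1.8 -0.1] open 15.9 t 4.975
```

Call:
arm_command:
  increments:
    - {"linear": [0, -2, 0.3], "rot": [0, 0.01, -0.03], "fingers": 16}
    - {"linear": [0, -2, 0.3], "rot": [0, 0.01, -0.03], "fingers": 16}
    - {"linear": [0, -2, 0], "rot": [0, 0, 0], "fingers": 16}
    - {"linear": [0, -2, 0], "rot": [0, 0, 0], "fingers": 16}

```text
t: 5.48
eef_pos: [474.8, -197.5, 64.2]
tcp_rot: [-0.001, -0.075, 0.997, 0.003]
contact_force: [-0.1, 5.7, 0.6]
opening: 16.2
```

```bash

python3 -c "
from h import *
polar()
from workcell import r
d=r.get_image('wrist');cv2.imwrite('pics/w5.png',d['pixels'][:,:,::-1])
d=r.get_image('top');crop(d,275,375,165,290,5,'pics/t5.png')"
```

```text
r 42.6 ang 188.0941441419361 head 188.6033198957577 tilt z [-0.003  0.007] z 64.2 F [-0.1  5.7  0.6] open 16.2 t 5.475
```

View pics/w5.png

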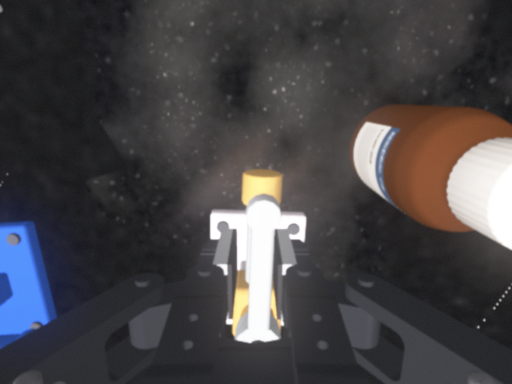

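Call:
arm_command:
  increments:
    - {"linear": [0, -4, 0], "rot": [0, 0, 0], "fingers": 16}
    - {"linear": [0, -4, 0], "rot": [0, 0, 0], "fingers": 16}
    - {"linear": [0, -4, 0], "rot": [0, 0, 0], "fingers": 16}

```text
t: 5.95
eef_pos: [474.8, -197.6, 64.0]
tcp_rot: [-0.005, -0.077, 0.997, 0.01]
contact_force: [-1.7, 8.7, 2.8]
opening: 16.0
```

```bash

python3 -c "
from h import *
polar()"
```

```text
r 42.7 ang 188.16958695606866 head 188.87445702437267 tilt z [-0.011  0.019] z 64.0 F [-1.7  8.7  2.8] open 16.0 t 5.95
```

View pics/t5.png

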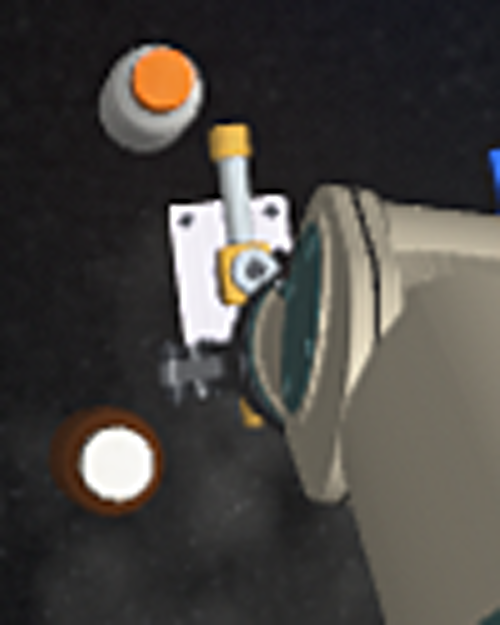

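The lever held at the stop: force rose from 5.7 to 8.7 N with no further motion. The bottles have not moved. I'll back off to the centre and lift.

Call:
arm_command:
  increments:
    - {"linear": [0, 2.5, 0], "rot": [0, 0, 0], "fingers": 24}
    - {"linear": [0, 0, -10], "rot": [0, 0, 0], "fingers": 24}
    - {"linear": [0, 0, -30], "rot": [0, 0, 0], "fingers": 24}
    - {"linear": [0, 0, -40], "rot": [0, 0, 0], "fingers": 24}
    - {"linear": [0, 0, -40], "rot": [0, 0, 0], "fingers": 24}
    - {"linear": [0, 0, 0], "rot": [0, 0, 0], "fingers": 24}
    - {"linear": [0, 0, 0], "rot": [0, 0, 0], "fingers": 24}

```text
t: 6.82
eef_pos: [476.7, -201.1, 191.0]
tcp_rot: [-0.003, -0.075, 0.997, 0.006]
contact_force: [0.5, -0.3, -0.2]
opening: 24.2
```

```bash

python3 -c "
from h import *
polar()
from workcell import r
d=r.get_image('wrist');pickle.dump(d,open('pics/w6.pkl','wb'));cv2.imwrite('pics/w6.png',d['pixels'][:,:,::-1])
plan((560,30,180),188)"
```

```text
r 41.4 ang 193.3301386089798 head 188.54769150334317 tilt z [-0.008  0.012] z 191.0 F [ 0.5 -0.3 -0.2] open 24.2 t 6.825
at [ 476.9 -201.   190.9] t 6.88 F [ 0.3 -0.6 -0.2] open 24.3 n 5
[-23.3, 43.2, 2.6] [0.003, -0.001, 0.002]
[-23.2, 43.2, 2.5] [0.003, -0.001, 0.002]
[-23.1, 43.3, 2.4] [0.003, -0.001, 0.002]
[-23.1, 43.3, 2.4] [0.003, -0.001, 0.002]
[-23.0, 43.4, 2.3] [0.003, -0.001, 0.002]
```

View pics/w6.png

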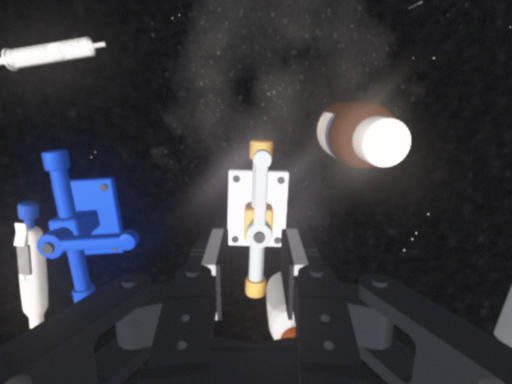

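```bash

python3 -c "
from h import *
d=pickle.load(open('pics/top0.pkl','rb'));e=pickle.load(open('pics/scene0.pkl','rb'))
print('eth',onz(d,181.5,145,150),onz(e,140+286/3,120+40/3,150))
plan((560,160,190),180)"
```

```text
eth [678.65586744 147.10336508 150.        ] [671.35704108 135.41677186 150.        ]
at [ 476.9 -201.   190.9] t 6.88 F [ 0.3 -0.6 -0.2] open 24.3 n 7
[-19.4, 49.2, 0.7] [0.002, -0.001, 0.021]
[-18.4, 49.6, 0.6] [0.002, -0.001, 0.021]
[-17.3, 50.0, 0.5] [0.002, -0.001, 0.021]
[-16.2, 50.4, 0.4] [0.002, -0.001, 0.021]
[-15.1, 50.7, 0.4] [0.002, -0.001, 0.021]
[-14.1, 51.0, 0.3] [0.002, -0.001, 0.021]
[-13.0, 51.3, 0.2] [0.002, -0.001, 0.021]
```

Call:
arm_command:
  increments:
    - {"linear": [-19.4, 49.2, 0], "rot": [0.002, 0, 0.021], "fingers": 0}
    - {"linear": [-18.4, 49.6, 0], "rot": [0.002, 0, 0.021], "fingers": 0}
    - {"linear": [-17.3, 50, 0], "rot": [0.002, 0, 0.021], "fingers": 0}
    - {"linear": [-16.2, 50.4, 0], "rot": [0.002, 0, 0.021], "fingers": 0}
    - {"linear": [-15, 50.7, 0], "rot": [0.002, 0, 0.021], "fingers": 0}
    - {"linear": [-14, 51, 0], "rot": [0.002, 0, 0.021], "fingers": 0}
    - {"linear": [-13, 51.3, 0], "rot": [0.002, 0, 0.021], "fingers": 0}
    - {"linear": [0, 0, 0], "rot": [0, 0, 0], "fingers": 0}
    - {"linear": [0, 0, 0], "rot": [0, 0, 0], "fingers": 0}
    - {"linear": [0, 0, 0], "rot": [0, 0, 0], "fingers": 0}

```text
t: 8.12
eef_pos: [558.7, 165.5, 179.5]
tcp_rot: [-0.013, 0.005, 1.0, -0.004]
contact_force: [-0.2, -0.0, -0.6]
opening: -0.2
```

```bash

python3 -c "
from h import *
from workcell import r
d=r.get_image('wrist');pickle.dump(d,open('pics/w7.pkl','wb'));cv2.imwrite('pics/w7.png',d['pixels'][:,:,::-1])
d=r.get_image('top');crop(d,275,375,165,290,5,'pics/t7.png')
print(r.state()['tcp_rot'])
plan((572.5,135.5,90),180)"
```

```text
[-0.01260375  0.0056084   0.99989655 -0.00407195]
at [559.  164.9 179.8] t 8.22 F [-0.4 -0.3 -0. ] open -0.0 n 2
[-8.0, -14.3, 44.8] [-0.004, -0.013, -0.006]
[-7.4, -14.5, 44.8] [-0.004, -0.013, -0.006]
```

View pics/w7.png

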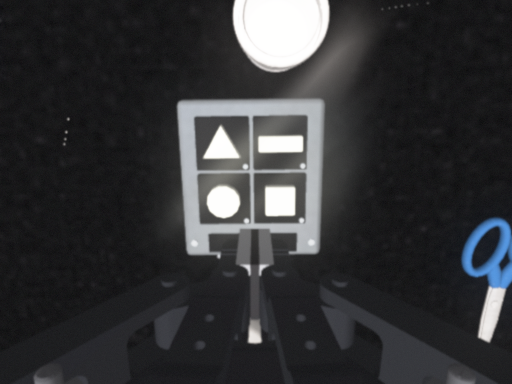

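View pics/t7.png

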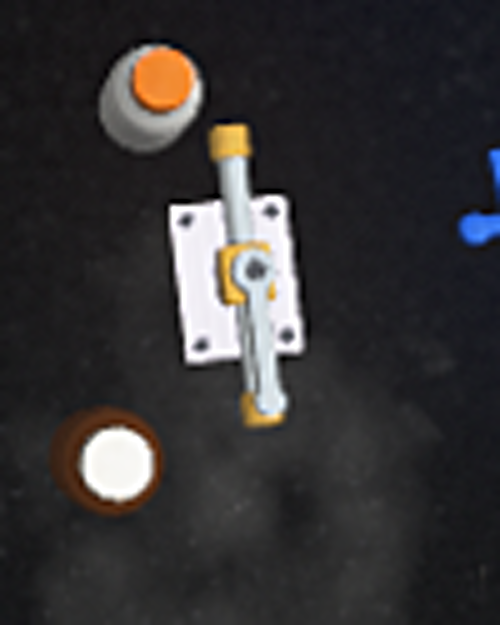

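```bash

python3 -c "
from h import *
d=pickle.load(open('pics/w7.pkl','rb'));t=pickle.load(open('pics/top0.pkl','rb'))
for n,p,q in(('round',(223,201),(191.83,195.59)),('square',(280,200.5),(172.58,195.45)),('bar',(280,144),(171.86,214.84)),('tri',(221,145),(191.4,214.14))): print(n,onz(d,*p,52).round(1),depthpt(d,*p).round(1),two(d,p,t,q))
"
```

```text
round [573.2 138.   52. ] [573.3 138.   51.9] (array([574.43593537, 137.23067271,  46.50257857]), np.float64(0.8376966021980767))
square [573.2 185.9  52. ] [573.1 185.9  52.2] (array([574.70472818, 185.82822584,  45.11764209]), np.float64(1.3382929020658116))
bar [526.  185.5  52. ] [525.9 185.5  53. ] (array([526.40534775, 185.93325052,  43.7796735 ]), np.float64(0.9824361235353961))
tri [526.3 138.   52. ] [526.3 138.   52.2] (array([527.58774077, 137.16078705,  44.04674278]), np.float64(0.780957220206035))
```

```bash

python3 -c "
from h import *
plan((573,136.5,70),180,3)"
```

```text
at [559.  164.9 179.8] t 8.22 F [-0.4 -0.3 -0. ] open -0.0 n 3
[-5.7, -9.1, 36.5] [-0.003, -0.008, -0.004]
[-5.4, -9.2, 36.6] [-0.003, -0.008, -0.004]
[-5.0, -9.4, 36.6] [-0.003, -0.008, -0.004]
```

Call:
arm_command:
  increments:
    - {"linear": [-5.7, -9.1, 30], "rot": [-0.003, -0.008, -0.004], "fingers": 0}
    - {"linear": [-5.4, -9.2, 30], "rot": [-0.003, -0.008, -0.004], "fingers": 0}
    - {"linear": [-5, -9.4, 30], "rot": [-0.003, -0.008, -0.004], "fingers": 0}
    - {"linear": [0, 0, 10], "rot": [0, 0, 0], "fingers": 0}
    - {"linear": [0, 0, 0], "rot": [0, 0, 0], "fingers": 0}
    - {"linear": [0, 0, 0], "rot": [0, 0, 0], "fingers": 0}

```text
t: 8.98
eef_pos: [576.3, 131.7, 80.2]
tcp_rot: [0.002, 0.003, 1.0, 0.001]
contact_force: [-0.4, 0.4, 0.2]
opening: 0.3
```

```bash

python3 -c "
from h import *
plan((573,136.5,56),180,1)
from workcell import r
d=r.get_image('wrist');cv2.imwrite('pics/w8.png',d['pixels'][:,:,::-1])"
```

```text
at [576.3 131.7  80.2] t 8.97 F [-0.4  0.4  0.2] open 0.3 n 1
[3.5, 4.7, 24.2] [0.002, 0.005, -0.006]
```

View pics/w8.png

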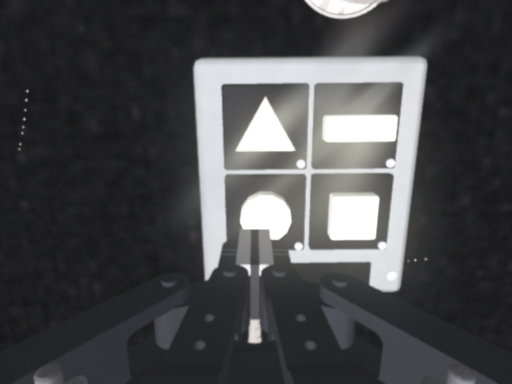

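Call:
arm_command:
  increments:
    - {"linear": [3.5, 4.7, 10], "rot": [0, 0.005, -0.006], "fingers": 0}
    - {"linear": [0, 0, 10], "rot": [0, 0, 0], "fingers": 0}
    - {"linear": [0, 0, 4], "rot": [0, 0, 0], "fingers": 0}
    - {"linear": [0, 0, 0], "rot": [0, 0, 0], "fingers": 0}

```text
t: 9.52
eef_pos: [573.3, 138.6, 56.1]
tcp_rot: [0.001, -0.001, 1.0, 0.001]
contact_force: [0.3, 0.0, 0.9]
opening: 0.3
```

```bash

python3 -c "
from h import *
plan((573,136.5,46),180,4)"
```

```text
at [573.3 138.6  56.1] t 9.53 F [0.3 0.  0.9] open 0.3 n 4
[0.1, -0.5, 2.5] [0.001, 0.001, 0.0]
[0.1, -0.5, 2.5] [0.001, 0.001, 0.0]
[0.1, -0.5, 2.5] [0.001, 0.001, 0.0]
[0.1, -0.5, 2.5] [0.001, 0.001, 0.0]
```

Call:
arm_command:
  increments:
    - {"linear": [0, -2, 3], "rot": [0, 0, 0], "fingers": 0}
    - {"linear": [0, 0, 3], "rot": [0, 0, 0], "fingers": 0}
    - {"linear": [0, 0, 3], "rot": [0, 0, 0], "fingers": 0}
    - {"linear": [0, 0, 2.5], "rot": [0, 0, 0], "fingers": 0}
    - {"linear": [0, 0, 1], "rot": [0, 0, 0], "fingers": 0}

```text
t: 10.15
eef_pos: [573.6, 136.2, 46.0]
tcp_rot: [0.001, -0.001, 1.0, 0.001]
contact_force: [-3.1, -1.0, 11.9]
opening: -0.1
```

Call:
arm_command:
  increments:
    - {"linear": [0, 0, 2], "rot": [0, 0, 0], "fingers": 0}
    - {"linear": [0, 0, 1.5], "rot": [0, 0, 0], "fingers": 0}

```text
t: 10.4
eef_pos: [573.5, 136.2, 46.0]
tcp_rot: [0.002, -0.001, 1.0, 0.001]
contact_force: [-4.0, 0.2, 14.4]
opening: -0.0
```

Call:
arm_command:
  increments:
    - {"linear": [0, 0, -10], "rot": [0, 0, 0], "fingers": 0}
    - {"linear": [0, 0, -20], "rot": [0, 0, 0], "fingers": 0}
    - {"linear": [0, 0, -20], "rot": [0, 0, 0], "fingers": 0}
    - {"linear": [0, 15, -10], "rot": [0, 0, 0], "fingers": 0}
    - {"linear": [0, 0, 0], "rot": [0, 0, 0], "fingers": 0}
    - {"linear": [0, 0, 0], "rot": [0, 0, 0], "fingers": 0}

```text
t: 11.15
eef_pos: [573.5, 152.9, 107.2]
tcp_rot: [0.002, -0.001, 1.0, 0.001]
contact_force: [-0.1, -0.5, -0.7]
opening: 0.0
```

```bash

python3 -c "
from h import *
plan((573,184.5,80),180,3)
from workcell import r
d=r.get_image('wrist');pickle.dump(d,open('pics/w9.pkl','wb'));cv2.imwrite('pics/w9.png',d['pixels'][:,:,::-1]);crop(d,160,440,20,260,2,'pics/w9c.png')"
```

```text
at [573.5 152.9 107.2] t 11.15 F [-0.1 -0.5 -0.7] open 0.0 n 3
[0.2, 10.5, 9.1] [0.001, 0.001, 0.001]
[0.2, 10.5, 9.1] [0.001, 0.001, 0.001]
[0.2, 10.5, 9.1] [0.001, 0.001, 0.001]
```

View pics/w9c.png

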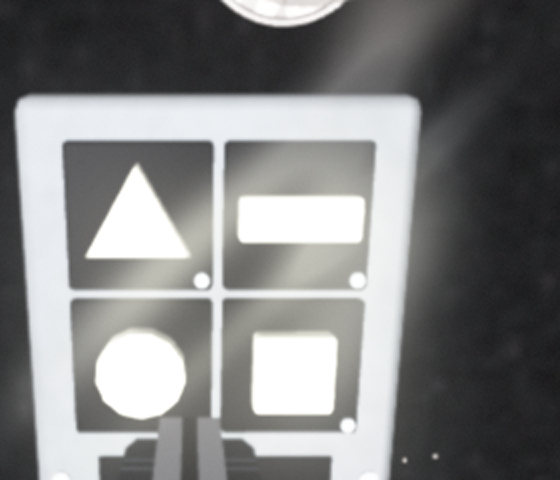

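Call:
arm_command:
  increments:
    - {"linear": [0.2, 10.5, 7], "rot": [0, 0, 0], "fingers": 0}
    - {"linear": [0.2, 10.5, 7], "rot": [0, 0, 0], "fingers": 0}
    - {"linear": [0.2, 8, 7], "rot": [0, 0, 0], "fingers": 0}
    - {"linear": [0, 0, 7], "rot": [0, 0, 0], "fingers": 0}
    - {"linear": [0, 0, 0], "rot": [0, 0, 0], "fingers": 0}
    - {"linear": [0, 0, 0], "rot": [0, 0, 0], "fingers": 0}

```text
t: 11.95
eef_pos: [571.4, 184.1, 74.8]
tcp_rot: [0.0, -0.001, 1.0, 0.001]
contact_force: [0.6, 0.2, 0.2]
opening: 0.2
```

```bash

python3 -c "
from h import *
plan((573,184.5,56),180,2)
from workcell import r
d=r.get_image('wrist');pickle.dump(d,open('pics/w10.pkl','wb'));crop(d,100,440,20,260,2,'pics/w10c.png')"
```

```text
at [571.4 184.1  74.8] t 11.95 F [0.6 0.2 0.2] open 0.2 n 2
[-0.8, 0.2, 9.4] [0.001, 0.0, 0.001]
[-0.8, 0.2, 9.4] [0.001, 0.0, 0.001]
```

View pics/w10c.png

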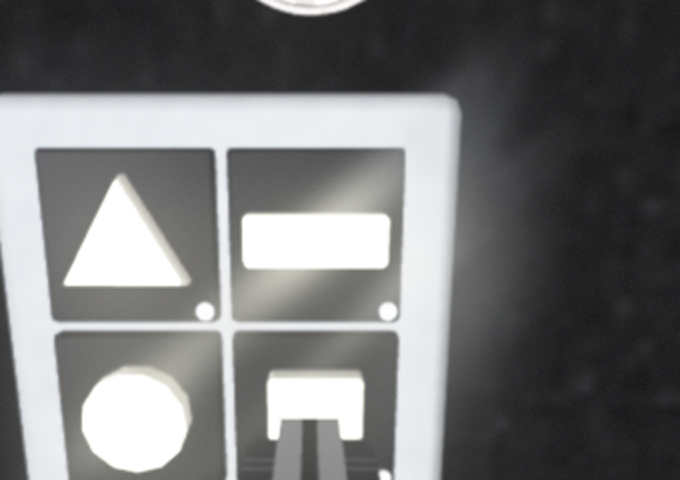

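Call:
arm_command:
  increments:
    - {"linear": [-0.8, 0.2, 9.4], "rot": [0, 0, 0], "fingers": 0}
    - {"linear": [-0.8, 0.2, 9.4], "rot": [0, 0, 0], "fingers": 0}
    - {"linear": [0, 0, 3], "rot": [0, 0, 0], "fingers": 0}
    - {"linear": [0, 0, 3], "rot": [0, 0, 0], "fingers": 0}
    - {"linear": [0, 0, 3], "rot": [0, 0, 0], "fingers": 0}
    - {"linear": [0, 0, 2.5], "rot": [0, 0, 0], "fingers": 0}
    - {"linear": [0, 0, 2], "rot": [0, 0, 0], "fingers": 0}
    - {"linear": [0, 0, 2], "rot": [0, 0, 0], "fingers": 0}

```text
t: 13.0
eef_pos: [573.7, 183.8, 46.0]
tcp_rot: [0.001, -0.001, 1.0, 0.0]
contact_force: [-4.3, -2.7, 16.1]
opening: 0.2
```

```bash

python3 -c "
from h import *
from workcell import r
d=r.get_image('wrist');pickle.dump(d,open('pics/w11.pkl','wb'));crop(d,100,440,20,300,2,'pics/w11c.png')"
```

```text
(no output)
```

View pics/w11c.png

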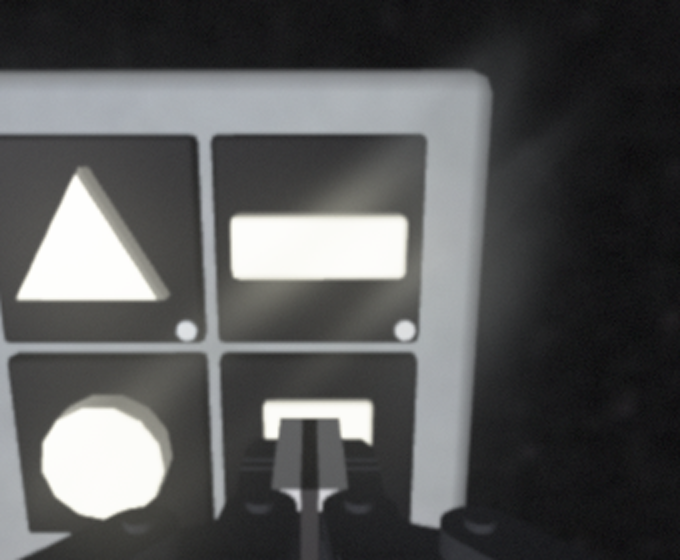

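Call:
arm_command:
  increments:
    - {"linear": [0, 0, -10], "rot": [0, 0, 0], "fingers": 0}
    - {"linear": [0, 0, -30], "rot": [0, 0, 0], "fingers": 24}
    - {"linear": [0, 0, -40], "rot": [0, 0, 0], "fingers": 24}
    - {"linear": [-10, -25, -40], "rot": [0, 0, 0], "fingers": 24}
    - {"linear": [0, 0, -20], "rot": [0, 0, 0], "fingers": 24}
    - {"linear": [0, 0, 0], "rot": [0, 0, 0], "fingers": 24}
    - {"linear": [0, 0, 0], "rot": [0, 0, 0], "fingers": 24}

```text
t: 13.92
eef_pos: [583.6, 158.4, 189.8]
tcp_rot: [0.002, -0.001, 1.0, 0.0]
contact_force: [0.7, -0.9, -0.6]
opening: 23.8
```

```bash

python3 -c "
from h import *
from workcell import r
d=r.get_image('wrist');pickle.dump(d,open('pics/w12.pkl','wb'));crop(d,150,350,80,280,3,'pics/w12c.png')
plan((474,-150,190),188)"
```

```text
at [583.5 158.7 189.7] t 13.97 F [ 0.1 -0.4  0.2] open 24.2 n 6
[18.4, -51.4, -0.2] [0.0, 0.001, -0.023]
[19.6, -51.0, -0.2] [0.0, 0.001, -0.023]
[20.7, -50.5, -0.1] [0.0, 0.001, -0.023]
[21.9, -50.0, -0.1] [0.0, 0.001, -0.023]
[23.0, -49.5, -0.1] [0.0, 0.001, -0.023]
[24.1, -49.0, -0.1] [0.0, 0.001, -0.023]
```

View pics/w12c.png

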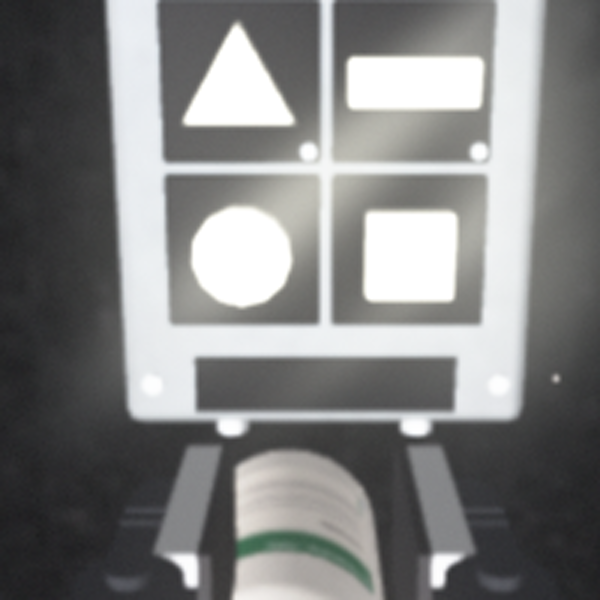

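```bash

python3 -c "
from h import *
plan((474,-195,170),187)"
```

```text
at [583.5 158.7 189.7] t 13.97 F [ 0.1 -0.4  0.2] open 24.2 n 7
[15.8, -50.5, 2.7] [0.0, 0.001, -0.017]
[16.7, -50.2, 2.7] [0.0, 0.001, -0.017]
[17.5, -49.9, 2.7] [0.0, 0.001, -0.017]
[18.4, -49.6, 2.7] [0.0, 0.001, -0.017]
[19.2, -49.3, 2.8] [0.0, 0.001, -0.017]
[20.0, -49.0, 2.8] [0.0, 0.001, -0.017]
[20.9, -48.6, 2.8] [0.0, 0.001, -0.017]
```

Call:
arm_command:
  increments:
    - {"linear": [15.8, -50.5, 0], "rot": [0, 0, -0.017], "fingers": 24}
    - {"linear": [16.7, -50.2, 0], "rot": [0, 0, -0.017], "fingers": 24}
    - {"linear": [17.5, -50, 2], "rot": [0, 0, -0.017], "fingers": 24}
    - {"linear": [18.4, -49.6, 2], "rot": [0, 0, -0.017], "fingers": 24}
    - {"linear": [19.2, -49.3, 2], "rot": [0, 0, -0.017], "fingers": 24}
    - {"linear": [20, -49, 2], "rot": [0, 0, -0.017], "fingers": 24}
    - {"linear": [20.9, -45, 2], "rot": [0, 0, -0.017], "fingers": 24}
    - {"linear": [0, 0, 0], "rot": [0, 0, 0], "fingers": 24}
    - {"linear": [0, 0, 0], "rot": [0, 0, 0], "fingers": 24}
    - {"linear": [0, 0, 0], "rot": [0, 0, 0], "fingers": 24}

```text
t: 15.22
eef_pos: [467.7, -195.9, 166.9]
tcp_rot: [-0.006, -0.068, 0.998, 0.004]
contact_force: [0.3, 0.7, 1.4]
opening: 23.8
```

```bash

python3 -c "
from h import *
plan((474,-195,110),187)"
```

```text
at [ 467.7 -195.9  166.9] t 15.22 F [0.3 0.7 1.4] open 23.8 n 1
[-7.0, -0.5, 56.8] [0.009, -0.011, 0.013]
```

Call:
arm_command:
  increments:
    - {"linear": [-7, -0.5, 20], "rot": [0.009, -0.011, 0.013], "fingers": 24}
    - {"linear": [0, 0, 20], "rot": [0, 0, 0], "fingers": 24}
    - {"linear": [0, 0, 14], "rot": [0, 0, 0], "fingers": 24}
    - {"linear": [0, 0, 0], "rot": [0, 0, 0], "fingers": 24}
    - {"linear": [0, 0, 0], "rot": [0, 0, 0], "fingers": 24}

```text
t: 15.85
eef_pos: [478.0, -189.1, 111.8]
tcp_rot: [0.001, -0.066, 0.998, 0.001]
contact_force: [-0.8, -0.3, 0.4]
opening: 24.0
```

```bash

python3 -c "
from h import *
plan((474,-195,64),187)
from workcell import r
d=r.get_image('wrist');cv2.imwrite('pics/w13.png',d['pixels'][:,:,::-1])"
```

```text
at [ 478.  -189.1  111.8] t 15.85 F [-0.8 -0.3  0.4] open 24.0 n 1
[4.9, -5.4, 47.8] [0.001, 0.003, 0.01]
```

View pics/w13.png

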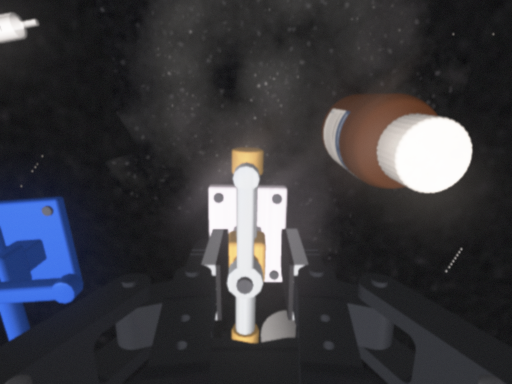

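Lever is left of centre at (246,230), agreeing with the −5.4 mm shift still due.

Call:
arm_command:
  increments:
    - {"linear": [4, -5.4, 0], "rot": [0, 0.003, 0.01], "fingers": 24}
    - {"linear": [0, 0, 0], "rot": [0, 0, 0], "fingers": 24}
    - {"linear": [0, 0, 16], "rot": [0, 0, 0], "fingers": 24}
    - {"linear": [0, 0, 16], "rot": [0, 0, 0], "fingers": 24}
    - {"linear": [0, 0, 15], "rot": [0, 0, 0], "fingers": 24}
    - {"linear": [0, 0, 0], "rot": [0, 0, 0], "fingers": 16}
    - {"linear": [0, 0, 0], "rot": [0, 0, 0], "fingers": 16}

```text
t: 16.77
eef_pos: [474.8, -196.2, 62.4]
tcp_rot: [0.0, -0.06, 0.998, 0.0]
contact_force: [0.4, -0.1, -0.1]
opening: 15.8
```

```bash

python3 -c "
from h import *
polar((517.4,-190))
from workcell import r
d=r.get_image('wrist');cv2.imwrite('pics/w14.png',d['pixels'][:,:,::-1])"
```

```text
r 43.1 ang 188.3134192891306 head 186.90046201741467 tilt z [0.001 0.001] z 62.4 F [ 0.4 -0.1 -0.1] open 15.8 t 16.775
```

View pics/w14.png

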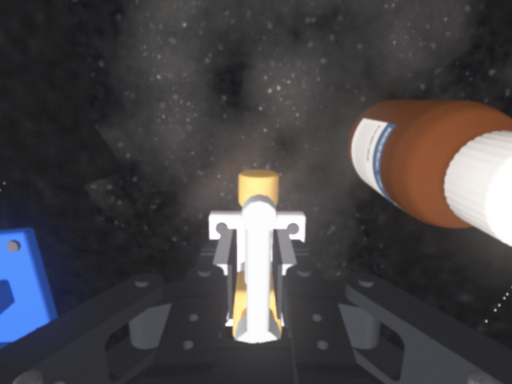

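Call:
arm_command:
  increments:
    - {"linear": [-0.1, 6.8, 0], "rot": [0, 0, 0.13], "fingers": 16}
    - {"linear": [-0.1, 6.8, 0], "rot": [0, 0, 0.14], "fingers": 16}
    - {"linear": [-0.1, 6.8, 0], "rot": [0, 0, 0.14], "fingers": 16}
    - {"linear": [-0.1, 6.8, 0], "rot": [0, 0, 0.14], "fingers": 16}
    - {"linear": [-0.1, 6.8, 0], "rot": [0, 0, 0.14], "fingers": 16}

```text
t: 17.45
eef_pos: [481.1, -166.2, 64.7]
tcp_rot: [0.003, 0.293, 0.956, -0.001]
contact_force: [-0.4, -1.9, -2.0]
opening: 15.9
```

```bash

python3 -c "
from h import *
polar((517.4,-190))"
```

```text
r 43.4 ang 146.7654467698533 head 145.89167028139457 tilt z [ 0.005 -0.003] z 64.7 F [-0.4 -1.9 -2. ] open 15.9 t 17.45
```

Call:
arm_command:
  increments:
    - {"linear": [-0.1, 6.8, 0.8], "rot": [0, 0, 0.14], "fingers": 16}
    - {"linear": [-0.1, 6.8, 0.8], "rot": [0, 0, 0.14], "fingers": 16}
    - {"linear": [-0.1, 6.8, 0.6], "rot": [0, 0, 0.14], "fingers": 16}
    - {"linear": [-0.1, 6.8, 0.6], "rot": [0, 0, 0.14], "fingers": 16}
    - {"linear": [-0.1, 6, 0.4], "rot": [0, 0, 0.14], "fingers": 16}

```text
t: 18.08
eef_pos: [506.8, -147.3, 64.4]
tcp_rot: [0.004, 0.613, 0.79, 0.0]
contact_force: [-0.8, -1.9, -0.4]
opening: 16.0
```

```bash

python3 -c "
from h import *
polar((517.4,-190))"
```

```text
r 44.0 ang 103.95471052125089 head 104.34054672925505 tilt z [ 0.007 -0.005] z 64.4 F [-0.8 -1.9 -0.4] open 16.0 t 18.075
```

Call:
arm_command:
  increments:
    - {"linear": [0, 5, 0.3], "rot": [0, 0, 0.1], "fingers": 16}
    - {"linear": [0, 3, 0], "rot": [0, 0, 0.06], "fingers": 16}
    - {"linear": [0, 3, 0], "rot": [0, 0, 0.02], "fingers": 16}
    - {"linear": [0, 3, 0], "rot": [0, 0, 0], "fingers": 16}

```text
t: 18.58
eef_pos: [515.4, -145.4, 64.8]
tcp_rot: [0.0, 0.684, 0.729, -0.002]
contact_force: [-6.4, -1.4, 3.3]
opening: 16.1
```

```bash

python3 -c "
from h import *
polar((517.4,-190))"
```

```text
r 44.6 ang 92.62462289181303 head 93.6650452974715 tilt z [-0.002 -0.003] z 64.8 F [-6.4 -1.4  3.3] open 16.1 t 18.575
```

Call:
arm_command:
  increments:
    - {"linear": [0, 4, 0], "rot": [0, 0, 0], "fingers": 16}
    - {"linear": [0, 4, 0], "rot": [0, 0, 0], "fingers": 16}
    - {"linear": [0, 4, 0], "rot": [0, 0, 0], "fingers": 16}

```text
t: 18.95
eef_pos: [515.2, -145.4, 64.5]
tcp_rot: [-0.009, 0.684, 0.729, -0.008]
contact_force: [-8.0, -1.6, 4.9]
opening: 15.9
```

```bash

python3 -c "
from h import *
polar((517.4,-190))"
```

```text
r 44.7 ang 92.82076159037366 head 93.61958358155911 tilt z [-0.024  0.001] z 64.5 F [-8.  -1.6  4.9] open 15.9 t 18.95
```

At the shut stop: 8 N and no motion. I'll centre and lift, then check by picture.

Call:
arm_command:
  increments:
    - {"linear": [0, -2.5, 0], "rot": [0, 0.02, 0], "fingers": 24}
    - {"linear": [0, 0, -10], "rot": [0, 0, 0], "fingers": 24}
    - {"linear": [0, 0, -30], "rot": [0, 0, 0], "fingers": 24}
    - {"linear": [0, 0, -40], "rot": [0, 0, 0], "fingers": 24}
    - {"linear": [0, 0, -40], "rot": [0, 0, 0], "fingers": 24}
    - {"linear": [0, 0, 0], "rot": [0, 0, 0], "fingers": 24}
    - {"linear": [0, 0, 0], "rot": [0, 0, 0], "fingers": 24}

```text
t: 19.82
eef_pos: [519.8, -148.1, 192.4]
tcp_rot: [-0.013, 0.684, 0.73, 0.004]
contact_force: [-0.7, -0.3, 0.2]
opening: 24.1
```

```bash

python3 -c "
from h import *
from workcell import r
d=r.get_image('wrist');cv2.imwrite('pics/w15.png',d['pixels'][:,:,::-1])
plan((526,184.5,150),180)"
```

```text
at [ 520.  -148.3  192.4] t 19.88 F [0.8 0.2 0.2] open 23.9 n 9
[36.7, 3.1, 5.5] [0.001, -0.003, -0.167]
[35.7, 9.2, 5.4] [0.001, -0.003, -0.167]
[33.7, 15.0, 5.3] [0.001, -0.003, -0.167]
[30.7, 20.4, 5.2] [0.001, -0.003, -0.167]
[26.9, 25.3, 5.1] [0.001, -0.003, -0.167]
[22.4, 29.4, 5.0] [0.001, -0.003, -0.167]
[17.2, 32.7, 4.9] [0.001, -0.003, -0.167]
[11.5, 35.1, 4.8] [0.001, -0.003, -0.167]
[5.5, 36.6, 4.7] [0.001, -0.003, -0.167]
```

View pics/w15.png

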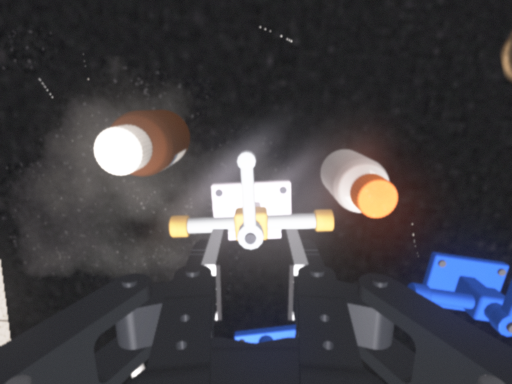

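Call:
arm_command:
  increments:
    - {"linear": [36.7, 3, 3], "rot": [0, -0.003, -0.165], "fingers": 0}
    - {"linear": [35.7, 9.2, 3], "rot": [0, -0.003, -0.165], "fingers": 0}
    - {"linear": [33.7, 15, 3], "rot": [0, -0.003, -0.165], "fingers": 0}
    - {"linear": [30.7, 20.4, 3], "rot": [0, -0.003, -0.165], "fingers": 0}
    - {"linear": [27, 25.3, 3], "rot": [0, -0.003, -0.165], "fingers": 0}
    - {"linear": [22.4, 29.4, 3], "rot": [0, -0.003, -0.165], "fingers": 0}
    - {"linear": [17.2, 32.7, 3], "rot": [0, -0.003, -0.165], "fingers": 0}
    - {"linear": [11.5, 35, 3], "rot": [0, -0.003, -0.165], "fingers": 0}
    - {"linear": [5.5, 36.6, 3], "rot": [0, -0.003, -0.165], "fingers": 0}
    - {"linear": [0, 0, 0], "rot": [0, 0, 0], "fingers": 0}

```text
t: 21.12
eef_pos: [516.8, 194.4, 157.7]
tcp_rot: [-0.006, -0.014, 1.0, 0.002]
contact_force: [0.1, -0.6, -0.0]
opening: -0.3
```

```bash

python3 -c "
from h import *
plan((525.5,184.5,85),180,4)"
```

```text
at [516.8 194.4 157.7] t 21.12 F [ 0.1 -0.6 -0. ] open -0.3 n 4
[-2.3, -2.6, 18.1] [0.001, -0.003, 0.007]
[-2.3, -2.6, 18.1] [0.001, -0.003, 0.007]
[-2.3, -2.6, 18.2] [0.001, -0.003, 0.007]
[-2.2, -2.5, 18.2] [0.001, -0.003, 0.007]
```

Call:
arm_command:
  increments:
    - {"linear": [-2.3, -2.6, 18], "rot": [0, -0.003, 0.007], "fingers": 0}
    - {"linear": [-2.3, -2.6, 18], "rot": [0, -0.003, 0.007], "fingers": 0}
    - {"linear": [-2.3, -2.6, 18], "rot": [0, -0.003, 0.007], "fingers": 0}
    - {"linear": [-2.2, -2.5, 18], "rot": [0, -0.003, 0.007], "fingers": 0}
    - {"linear": [0, 0, 0], "rot": [0, 0, 0], "fingers": 0}
    - {"linear": [0, 0, 0], "rot": [0, 0, 0], "fingers": 0}

```text
t: 21.88
eef_pos: [523.5, 178.1, 79.8]
tcp_rot: [-0.004, 0.006, 1.0, -0.0]
contact_force: [0.5, 0.1, -0.2]
opening: -0.1
```

```bash

python3 -c "
from h import *
plan((525.5,184.5,56),180,2)
from workcell import r
d=r.get_image('wrist');cv2.imwrite('pics/w16.png',d['pixels'][:,:,::-1])
d=r.get_image('top');crop(d,275,375,165,290,5,'pics/t16.png')"
```

```text
at [523.5 178.1  79.8] t 21.88 F [ 0.5  0.1 -0.2] open -0.1 n 2
[-1.1, 3.2, 11.9] [-0.0, -0.004, -0.006]
[-1.0, 3.2, 11.9] [-0.0, -0.004, -0.006]
```

View pics/w16.png

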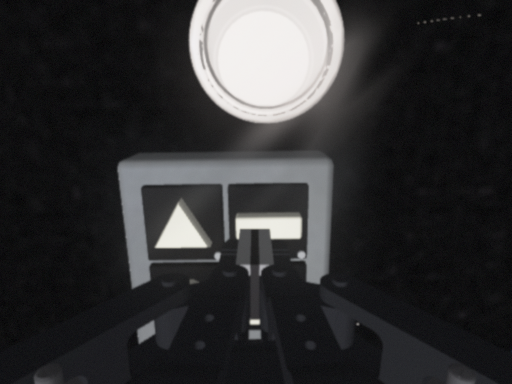

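View pics/t16.png

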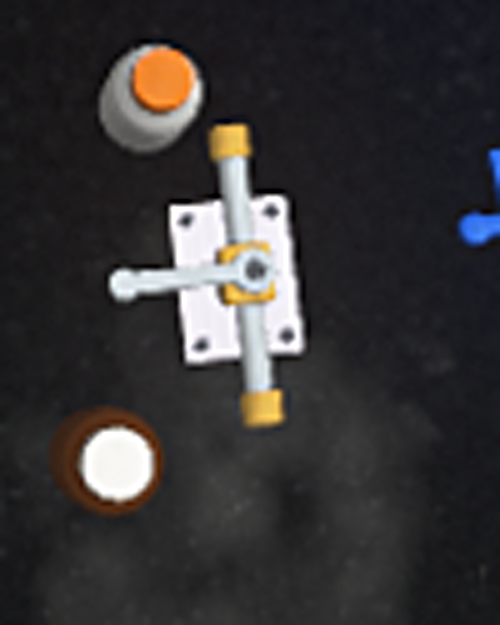

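Call:
arm_command:
  increments:
    - {"linear": [-1, 3.2, 10], "rot": [0, -0.004, -0.006], "fingers": 0}
    - {"linear": [-1, 3.2, 10], "rot": [0, -0.004, -0.006], "fingers": 0}
    - {"linear": [0, 0, 2], "rot": [0, 0, 0], "fingers": 0}
    - {"linear": [0, 0, 0], "rot": [0, 0, 0], "fingers": 0}

```text
t: 22.48
eef_pos: [526.1, 186.0, 57.4]
tcp_rot: [0.002, -0.001, 1.0, 0.0]
contact_force: [-0.3, 0.0, -0.4]
opening: -0.1
```

```bash

python3 -c "
from h import *
plan((525.5,184.5,46),180,4)
from workcell import r
d=r.get_image('wrist');cv2.imwrite('pics/w17.png',d['pixels'][:,:,::-1])"
```

```text
at [526.1 186.   57.4] t 22.48 F [-0.3  0.  -0.4] open -0.1 n 4
[0.2, -0.4, 2.9] [0.0, 0.001, 0.001]
[0.2, -0.4, 2.9] [0.0, 0.001, 0.001]
[0.1, -0.4, 2.9] [0.0, 0.001, 0.001]
[0.1, -0.4, 2.9] [0.0, 0.001, 0.001]
```

View pics/w17.png

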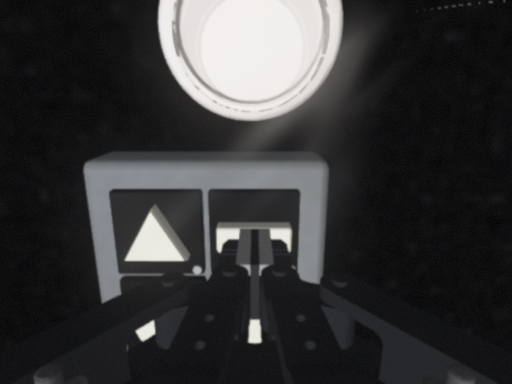

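The finger tips are over the middle of the bar at (254,235), clear of the triangle.

Call:
arm_command:
  increments:
    - {"linear": [0.5, -1, 3], "rot": [0, 0, 0], "fingers": 0}
    - {"linear": [0, 0, 3], "rot": [0, 0, 0], "fingers": 0}
    - {"linear": [0, 0, 3], "rot": [0, 0, 0], "fingers": 0}
    - {"linear": [0, 0, 3], "rot": [0, 0, 0], "fingers": 0}
    - {"linear": [0, 0, 2], "rot": [0, 0, 0], "fingers": 0}
    - {"linear": [0, 0, 2], "rot": [0, 0, 0], "fingers": 0}
    - {"linear": [0, 0, 1.5], "rot": [0, 0, 0], "fingers": 0}

```text
t: 23.4
eef_pos: [525.9, 185.0, 46.0]
tcp_rot: [0.003, -0.001, 1.0, 0.001]
contact_force: [-3.2, -1.5, 13.9]
opening: -0.3
```

Call:
arm_command:
  increments:
    - {"linear": [0, 0, -10], "rot": [0, 0, 0], "fingers": 0}
    - {"linear": [0, 0, -30], "rot": [0, 0, 0], "fingers": 0}
    - {"linear": [0, 0, -40], "rot": [0, 0, 0], "fingers": 0}
    - {"linear": [-25, -25, -50], "rot": [0, 0, 0], "fingers": 0}
    - {"linear": [-25, 0, -20], "rot": [0, 0, 0], "fingers": 0}
    - {"linear": [0, 0, 0], "rot": [0, 0, 0], "fingers": 0}
    - {"linear": [0, 0, 0], "rot": [0, 0, 0], "fingers": 0}

```text
t: 24.28
eef_pos: [574.9, 159.2, 199.5]
tcp_rot: [0.002, -0.001, 1.0, 0.0]
contact_force: [-1.3, 0.2, -0.1]
opening: 0.1
```

```bash

python3 -c "
from h import *
from workcell import r
d=r.get_image('wrist');crop(d,130,380,50,290,3,'pics/w18.png')
print(r.state()['eef_pos'])
d=r.get_image('scene');crop(d,140,390,120,300,3,'pics/s18.png')"
```

```text
[574.87544204 159.43503631 199.37494468]
```

View pics/w18.png

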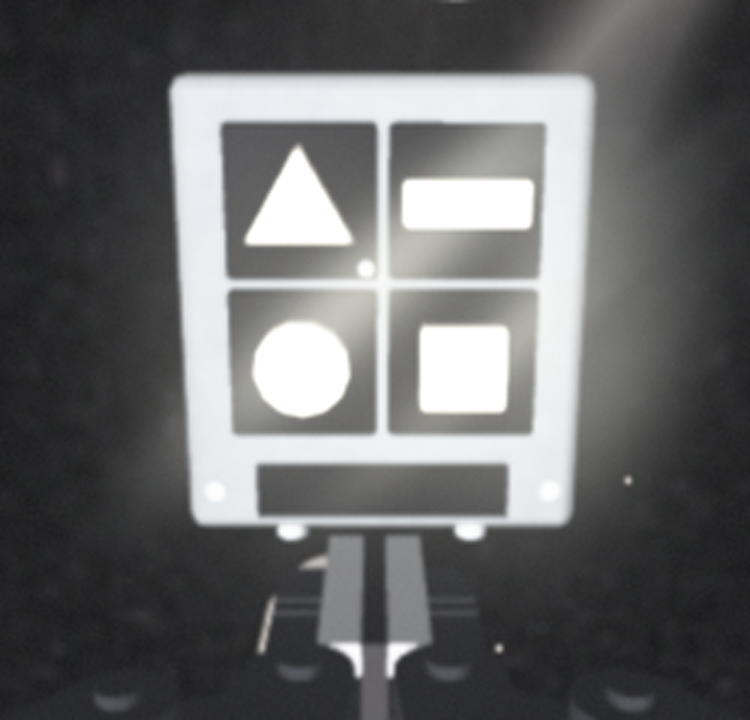

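View pics/s18.png

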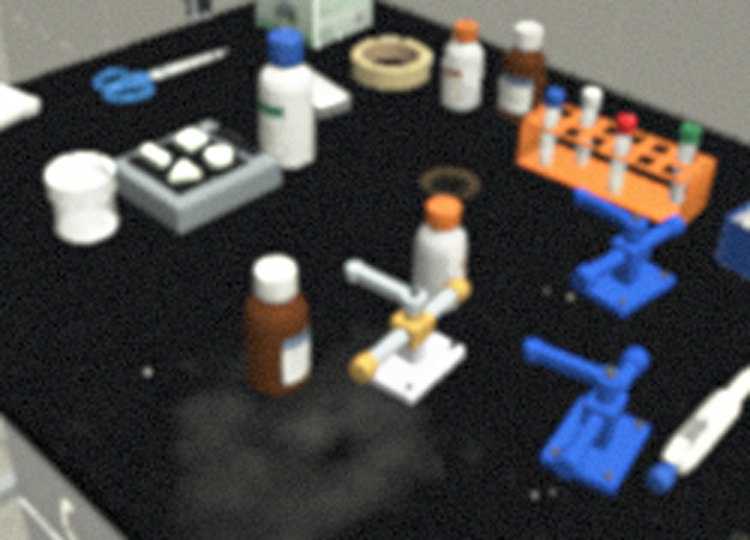

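```bash
python3 -c "
from workcell import r
print(r.state()['t'],r.state()['contact_force']);print(r.finish_job())"
```

```text
24.375 [-0.79416322 -0.61722821 -0.44052667]
the job is handed in; nothing more can be done
None
```

The purge was done in the order asked and handed in at 24.4 s. The lever was swung open to its stop, the round and then the square key pressed and released, the lever swung back to its shut stop, and the bar key pressed last.

- **Lever:** at both stops the push rose to about 8–9 N with no further motion. Afterwards the wrist picture showed it square across the pipe to within about 0.3°. The top view read about 2° off square, which I put down to perspective.
- **Keys:** each pressed key stopped at z = 46.0 mm under 12–16 N. The last pictures show the round, square and bar pins dropped and the triangle's still up.
- **Bystanders:** the bottles and the pot stand where they were in the scene view, and the gripper ended well clear, about 200 mm up.
- **Measurements that disagreed:** the camera views differed by 4–8 mm across the stopcock, which is more than the stated calibration. I used mean positions, then corrected the lever's place from where the fingers touched it.
- **Heights that disagreed:** two-view ray heights came out up to 16 mm low at the lever and 6–8 mm low at the keys. Depth readings and the contact heights matched the text.

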